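# Open the tablet clamp at the counting table

### The job

The next tablet has to go into the clamp on the counting table, which is set too narrow for it. With the fingertips, press down the release key on top of the clamp's sliding jaw and, keeping it down, push the jaw back along its bar, away from the fixed jaw, until it is fully open; then let the key spring up. Do not force the clamp, grasp nothing, and leave the tablet, the bottle, the tumbler and the tally counter where they are.

Things in the scene. Friction and masses are not known exactly. Their poses are not given: they have to be found in the camera images.
- clamp: Black and bare-metal tablet clamp, screwed to the table (does not move in a run; its place and yaw differ between runs). Origin on the table under the middle of its bar. Its y axis runs along the bar, from the fixed jaw (an upright plate 70 wide, 88 tall, at y = -145 mm) towards the open end (end foot at y = +165 mm, 48 tall); z up. Base plate 90 x 340 x 8 mm; bar 22 wide, its top at z = 44 mm, with ratchet teeth (6 mm apart) on its underside.
- jaw (a joint): The sliding jaw's place on the bar in m: 0 = narrowest, grows as it slides back along the clamp's +y axis, 0.120 = fully open against a rigid stop. The ratchet lets it go no farther open than the next tooth (at most 6 mm) unless the key is held down; with the key down it slides against about 3 N of friction and stays where it is left.
- key (a joint): How far the release key is pressed in m: 0 = up (at rest it may sit at up to 0.003, on the slope of a ratchet tooth), 0.010 = fully down (rigid stop). It moves straight down and springs back up; 2.3 N starts it, 6.8 N holds it fully down. The ratchet is free beyond 0.005. It rides on the jaw.
- key_top (a point): Centre of the top face of the release key, a level grey ribbed plate 42 mm along the bar and 36 mm across, at z = 63 mm when up (60 to 63 at rest). It moves down with the key and along with the jaw. Above it, between the jaw plate (upright, 70 wide, top at z = 90 mm, its rear face 41 mm from this point towards the fixed jaw) and the thumb stop, the space is open upward and to both sides.
- thumb_stop (a point): On the sliding jaw: the middle of the front face of the thumb stop, an upright black plate 52 wide and 10 thick, top at z = 92 mm, directly behind the key. The face looks to the fixed jaw and lies 25 mm from key_top along the clamp's +y axis; this point is at z = 80 mm. Push here, towards +y, to open the clamp.
- tablet: Bystander: tablet in a blue case lying flat on the table, 250 x 170 x 14 mm, beyond the open end of the clamp. Origin at the centre of its underside.
- bottle: Bystander: white bottle, 72 diameter, 210 tall, standing on the table. Origin at the centre of its underside.
- tumbler: Bystander: white tumbler with a blue band and a dark lid, 70 diameter, 146 tall, standing on the table. Origin at the centre of its underside.
- tally: Bystander: round steel hand tally counter lying flat, 48 diameter, 18 high, with a small thumb lever. Origin at the centre of its underside.

How it is judged:
On the way, in this order (a step that is already met when the one before it is completed fails the run):
1. the release key is pressed down (by more than 5 mm) before the jaw is pushed back (value of joint key above 0.005 m and value of joint jaw below 0.07 m), for 0.05 s.
2. the jaw is sliding back past the last quarter of the bar with the key still held down (value of joint key above 0.004 m and value of joint jaw above 0.09 m).
At the end, for the whole second after the job is handed in: The jaw rests within 6 mm of fully open, the key is up again, and the tablet, bottle, tumbler and tally counter are within 20 mm of where they were, the bottle and tumbler upright (value of joint jaw above 0.114 m and value of joint key below 0.004 m and velocity of joint jaw between -0.01 and 0.01 m/s and distance of each of tablet, bottle, tumbler, tally from where it was at the start of the episode below 0.02 m and angle between each of bottle, tumbler's own z axis and vertical below 0.2 rad); the robot touches nothing.
It fails at once if the tablet, bottle, tumbler or tally counter is moved more than 20 mm, tipped or lifted (distance of any of tablet, bottle, tumbler, tally from where it was at the start of the episode above 0.02 m).
It fails at once if the clamp is forced (more than 60 N on it) (contact force between the fingers and clamp above 60 N).
It also fails if it takes over 38 s, if anything falls off the work surface, if the arm or the gripper's body presses on something with over 40 N, if the wrist force passes 120 N, or if a joint passes its speed limit or range.

### The arm

A 6-joint arm with a two-finger parallel gripper is mounted at the origin on the work surface. World frame = base frame: x ahead of the robot, y to its left, z up, the work surface at z = 0. Lengths are in m, angles in rad, forces in N, time in s.
With the tool pointing down it reaches from about 0.25 to 0.775 m from the base axis. Payload 4 kg.
Tool frame: the origin (TCP) lies between the finger pads; the fingertips stand 25 mm ahead of it and the grasp point (between the pads) lies 6 mm ahead of it (robot.tip_reach is the z of the fingertips in the tool frame, in m); z points along the fingers, y is the line along which they close (so a half turn about z gives the same grasp; the last joint's range is limited). The gripper opens to 94 mm and grips with 3 to 60 N. Pads are 16 mm wide; open, the fingers measure 119 mm over their backs; the gripper's body (75 mm by 177 mm) begins 78 mm behind the grasp point.
Start: joints at [1.2, 0.087, 1.371, -0, 1.684, -0.103], TCP at [0.146, 0.53, 0.231] pointing down, gripper open.
Joint ranges: [-3.1, 3.1], [-0.76, 2.03], [0.27, 2.55], [-1.08, 4.22], [0.17, 2.65], [-2.57, 2.57]. Speed limits (rad/s): [2.79, 2.79, 3.14, 3.14, 3.14, 3.14].

### API

Orientations are given as [roll, pitch, yaw] about the fixed x, y, z axes, in that order (R = Rz(yaw) Ry(pitch) Rx(roll)).
In Python, from bench import robot gives the robot as it stands. The module is installed in compiled form; this text tells all that it offers.
- The arm moves only by the shell command python3 -m handwheel 'ROWS'. ROWS is JSON, a list of rows, each a list of 3 entries, a list of its own where there are three numbers: the turn, a rotation vector about the world's x, y, z in units of 90 degrees (1.0 is 90 degrees), then the shift along the world's x, y, z in units of 0.05 m (1.0 is 0.05 m), then the closure, from 0 (fully open) to 1 (shut). A call has 1 to 5 rows; each row shifts and turns the commanded pose from where the row before left it; what a row does not reach is not made up. A row lasts 1/10 s, in which the tool goes at most 50 mm and 8.59 degrees, less where a joint would pass 70% of its speed; a pose out of reach is approached as far as the arm can. A call with a number of a shift or a turn outside -1 to 1 is refused whole. A call with a gripper value outside its range is refused whole. The fingers move at their own pace and stop on an object; the grip force is fixed at half the most. Time passes only in rows, so rows that do not move let the fingers close. It gives the time, the measured TCP pose, the force, the opening and the grip force at its end, in the units of the state.
- robot.get_obs(): the state, without advancing time (a new reading comes with each control period).
- robot.snapshot(name): name is "scene" or "top" or "wrist"; returns (picture, depth): 400x640x3 uint8, red, green, blue; 400x640 float32, m along the optical axis (not along the pixel's ray), 0 where there is no reading.
- robot.calibration(name): a dict with "mtx" (3x3 intrinsics, pixels), "extrinsics" (4x4, takes a point from camera to world coordinates); the wrist camera has in their place "hand_eye" (4x4, takes a point from camera to tool coordinates, whose origin is the TCP and whose axes are the flange's). Camera axes: x right, y down, z forward; pixel columns grow to the right and rows downward; lengths in m; the calibration is good to about 2 mm. A picture is of the moment at which its call begins: read the wrist's pose just before it. calibration takes no time and is no camera call.
- robot.close_job(): hands the job in; it is judged then, once.
Trained networks look in the newest picture that a camera, given by its name, has taken for a name from the list of things; names that differ only in an ending like _2 or _b are one class to them, and where a whole thing is asked for, a point or a joint stands for the part that bears it (a point fixed in the world has none). Each returns a list of dicts, best first, with "p" (0 to 1); they miss things now and then, are a little off and sometimes report something else, mostly with a low value. They report only what shows in the picture. A call takes as long as a camera call.
- robot.boxes_of(query, camera): "bbox" ([left, top, right, bottom] in pixels, round what is visible of it).
The state is a dict: "time": time; "joint_positions": joint angles; "qvel": joint speeds; "joint_torque": joint torques, N m; "tool_pos": TCP position; "ee_rot": TCP orientation; "wrist_force": force on the tool from outside, world axes, zero at the start; "wrist_torque": the same for the moment, N m; "width": finger opening in m; "finger_force": force on a finger pad.
Only numpy, scipy, OpenCV 4.12 (cv2) and the standard library are available. Lean on these libraries where they do the work, as an engineer would, in place of code of your own. Each camera call takes 0.05 s, during which the arm holds its last target. There are 200 camera calls.

## Working session

There is one attempt and no reset: what is moved stays moved. The work goes in short steps, Python scripts to look and compute and a shell command to move; the robot and the scene stay as the last step left them, time stands still between calls to the robot, and variables do not carry over. Pictures are saved under pics/ and viewed, at most 10 in all, crops included, and the job is handed in when it is done.

```bash
mkdir -p pics
python3 - <<'E'
from bench import robot
import cv2,numpy as np
o=robot.get_obs();print(o['time'],o['tool_pos'],o['ee_rot'],o['width'])
for n in ("top","scene"):
    p,d=robot.snapshot(n);cv2.imwrite(f'pics/{n}1.png',p[:,:,::-1]);np.save(f'pics/{n}1.npy',d)
    c=robot.calibration(n);print(n,np.round(c['mtx'],1).tolist(),np.round(c['extrinsics'],3).tolist())
for q in ("clamp","jaw","key","thumb_stop"):
    print(q,[(r['bbox'],round(r['p'],2)) for r in robot.boxes_of(q,"top")[:2]])
E
```

```text
0.0 [0.14538081 0.52991986 0.22931866] [-3.13939396e+00 -1.75846360e-04  2.87375993e+00] 0.09397303409881513
top [[396.7, 0.0, 316.6], [0.0, 396.7, 202.7], [0.0, 0.0, 1.0]] [[-0.017, -0.997, 0.081, 0.513], [-1.0, 0.018, 0.015, 0.034], [-0.017, -0.08, -0.997, 1.03], [0.0, 0.0, 0.0, 1.0]]
scene [[512.3, 0.0, 320.8], [0.0, 512.3, 193.1], [0.0, 0.0, 1.0]] [[-0.606, 0.677, -0.417, 1.061], [0.795, 0.521, -0.311, 0.394], [0.007, -0.52, -0.854, 1.047], [0.0, 0.0, 0.0, 1.0]]
clamp [([404.0, 179.9, 444.6, 213.0], 0.4)]
jaw [([307.9, 208.7, 346.2, 241.5], 0.68)]
key [([311.9, 214.3, 332.7, 231.8], 0.82)]
thumb_stop [([308.0, 210.6, 344.5, 240.6], 0.66)]
```

View pics/top1.png

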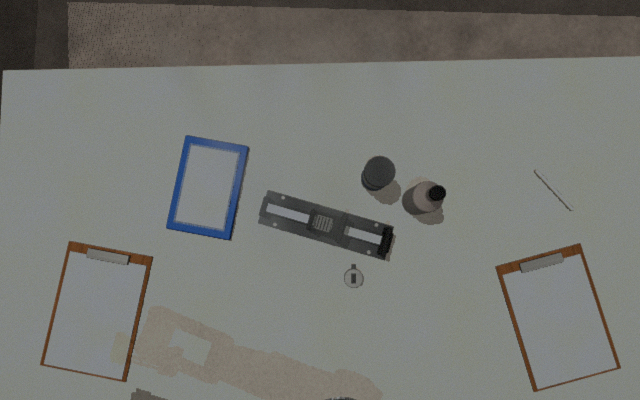

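View pics/scene1.png

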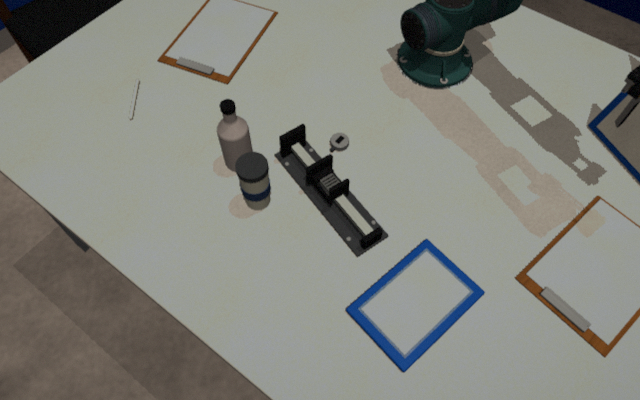

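The top view shows the clamp with its fixed jaw at (385,240), end foot at (265,208) and ribbed key at about (322,223). The tumbler is at (378,173), the bottle at (425,195), the tally at (353,277) and the tablet at (208,188). The scene view agrees. Next I measure the key and the bar axis.

```bash
cat > h.py <<'E'
from bench import robot
import numpy as np
def ray(n,u,v,z):
    c=robot.calibration(n);E=c['extrinsics'];d=E[:3,:3]@np.linalg.solve(c['mtx'],[u,v,1]);o=E[:3,3]
    return o+d*(z-o[2])/d[2]
def cloud(d,K,E):
    v,u=np.nonzero(d>0);z=d[v,u]
    P=np.stack([(u-K[0,2])/K[0,0]*z,(v-K[1,2])/K[1,1]*z,z],1)
    return P@E[:3,:3].T+E[:3,3]
E
python3 - <<'E'
from h import *
import cv2
print('key',ray('top',322.3,223,.062))
for n in ('top','scene'):
    c=robot.calibration(n);P=cloud(np.load(f'pics/{n}1.npy'),c['mtx'],c['extrinsics'])
    k=ray('top',322.3,223,.062)
    m=(abs(P[:,0]-k[0])<.12)&(abs(P[:,1]-k[1])<.22)&(P[:,2]<.1)
    Q=P[m]
    # drop tumbler etc: near line
    a=np.array([.26,.966]);a/=np.linalg.norm(a);nn=np.array([a[1],-a[0]])
    s=(Q[:,:2]-k[:2])@a;t=(Q[:,:2]-k[:2])@nn
    print(n,'table z',np.median(P[(abs(P[:,2])<.03)][:,2]))
    for lo,hi in ((.038,.05),(.055,.068),(.08,.1)):
        w=(Q[:,2]>lo)&(Q[:,2]<hi)&(abs(t)<.045)
        h=np.histogram(s[w],np.arange(-.2,.2,.01))[0];print(lo,h.tolist())
    w=(Q[:,2]>.038)&(Q[:,2]<.1)&(abs(t)<.045)
    (vx,vy,x0,y0)=cv2.fitLine(Q[w][:,:2].astype(np.float32),cv2.DIST_HUBER,0,.01,.01).ravel();print('axis',vx,vy,x0,y0, np.arctan2(vx,vy), 't off',np.dot(np.array([x0,y0])-k[:2],nn))
E
```

```text
key [0.54169989 0.03579969 0.062     ]
top table z 0.0007212566911457552
0.038 [0, 0, 39, 10, 5, 49, 36, 37, 37, 35, 36, 35, 36, 37, 13, 2, 0, 17, 18, 21, 18, 15, 19, 10, 36, 34, 36, 36, 36, 35, 35, 36, 34, 35, 52, 59, 0, 0, 0]
0.055 [0, 0, 0, 0, 6, 17, 0, 0, 0, 0, 0, 0, 0, 0, 0, 15, 87, 57, 61, 61, 61, 61, 9, 0, 0, 0, 0, 0, 0, 0, 0, 0, 0, 0, 0, 0, 0, 0, 0]
0.08 [0, 0, 0, 18, 131, 17, 0, 0, 0, 0, 0, 0, 0, 0, 46, 111, 0, 0, 0, 0, 0, 0, 50, 42, 0, 0, 0, 0, 0, 0, 0, 0, 0, 0, 0, 0, 0, 0, 0]
axis 0.29857823 0.95438516 0.53647804 0.017515527 0.3032026 t off -0.00029031212119700646
scene table z 0.0006537466303486728
0.038 [0, 0, 0, 0, 20, 72, 30, 32, 33, 37, 29, 38, 11, 0, 0, 16, 4, 12, 17, 24, 22, 16, 9, 45, 42, 40, 45, 43, 38, 39, 44, 43, 45, 46, 46, 89, 33, 0, 0]
0.055 [0, 0, 0, 1, 20, 61, 0, 0, 0, 0, 0, 0, 0, 0, 0, 49, 100, 72, 52, 60, 59, 21, 1, 59, 0, 0, 0, 0, 0, 0, 0, 0, 0, 0, 0, 0, 0, 0, 0]
0.08 [0, 0, 0, 3, 124, 47, 0, 0, 0, 0, 0, 0, 0, 0, 10, 132, 35, 0, 0, 0, 0, 0, 25, 105, 0, 0, 0, 0, 0, 0, 0, 0, 0, 0, 0, 0, 0, 0, 0]
axis 0.29104042 0.95671076 0.5429274 0.020858454 0.29531416 t off 0.005068565868719159
```

```bash
python3 -m handwheel '[[[0,0,0],[0.25,-0.3,0],1],[[0,0,0],[0.53,-0.66,0],1],[[0,0,0],[0.53,-0.66,0],1],[[0,0,0],[0.53,-0.66,0],1],[[0,0,0],[0.53,-0.66,0],1]]'
python3 -m handwheel '[[[0,0,0],[0.53,-0.66,0],1],[[0,0,0],[0.53,-0.66,0],1],[[0,0,0],[0.53,-0.66,0],1],[[0,0,0],[0.53,-0.66,0],1],[[0,0,0],[0.53,-0.66,0],1]]'
python3 -m handwheel '[[[0,0,0],[0.53,-0.66,0],1],[[0,0,0],[0.53,-0.66,0],1],[[0,0,0],[0.53,-0.66,0],1],[[0,0,0],[0.53,-0.66,0],1],[[0,0,0],[0.25,-0.3,0],1]]'
```

```text
time: 0.8
tool_pos: [0.2647, 0.3821, 0.2305]
ee_rot: [3.141, 0.0, 2.874]
wrist_force: [-0.3, 0.7, -0.4]
width: 0.0574
finger_force: 0.0
time: 1.3
tool_pos: [0.3973, 0.2169, 0.2307]
ee_rot: [3.141, 0.001, 2.874]
wrist_force: [0.6, 0.9, -0.3]
width: 0.0174
finger_force: 0.0
time: 1.8
tool_pos: [0.5166, 0.0685, 0.2301]
ee_rot: [-3.141, 0.0, 2.871]
wrist_force: [-0.2, 0.5, -0.3]
width: 0.0004
finger_force: 0.0
```

Run:
```python
from h import *
import cv2
o=robot.get_obs();print(o['time'],o['tool_pos'],o['ee_rot'],o['width'],o['wrist_force'])
from scipy.spatial.transform import Rotation as R
T=np.eye(4);T[:3,:3]=R.from_euler('xyz',o['ee_rot']).as_matrix();T[:3,3]=o['tool_pos']
p,d=robot.snapshot('wrist');cv2.imwrite('pics/w1.png',p[:,:,::-1])
b=robot.boxes_of('key','wrist')[:1];print(b)
c=robot.calibration('wrist');E=T@c['hand_eye'];print(np.round(c['hand_eye'],3).tolist())
if b:
    l,t,r,bb=b[0]['bbox'];u,v=(l+r)/2,(t+bb)/2
    dd=E[:3,:3]@np.linalg.solve(c['mtx'],[u,v,1]);print('key',E[:3,3]+dd*(.062-E[2,3])/dd[2])
P=cloud(d,c['mtx'],E)
k=np.array([.5417,.0358]);
# bar/jaw parts
for lo,hi in ((.04,.047),(.056,.066),(.086,.095)):
    q=P[(P[:,2]>lo)&(P[:,2]<hi)&(np.hypot(*(P[:,:2]-k).T)<.16)][:,:2]
    if len(q)>50: print(lo,len(q),cv2.minAreaRect(q.astype(np.float32)),q.mean(0),cv2.fitLine(q.astype(np.float32),cv2.DIST_HUBER,0,.01,.01).ravel())
```

```text
1.8 [0.51655813 0.06849618 0.23006716] [-3.14076339e+00  1.85584474e-04  2.87050723e+00] 0.00035247145180181225 [-0.2234465   0.48279457 -0.31667091]
[{'bbox': [273.1, 196.1, 316.9, 238.6], 'p': 0.88}]
[[-0.0, -0.962, -0.274, 0.079], [1.0, -0.0, 0.0, -0.0], [-0.0, -0.274, 0.962, -0.153], [0.0, 0.0, 0.0, 1.0]]
key [0.53958264 0.0365952  0.062     ]
0.04 4278 ((0.5831438899040222, 0.02532188594341278), (0.3139598071575165, 0.15333515405654907), 72.73355865478516) [0.54367255 0.04385102] [0.29003286 0.9570167  0.54367256 0.04385102]
0.056 2565 ((0.5635027289390564, -0.034662336111068726), (0.19040636718273163, 0.15181103348731995), 72.75304412841797) [0.534887   0.00263685] [0.23527299 0.9719293  0.5354539  0.01524434]
0.086 1360 ((0.523802638053894, -0.02435082197189331), (0.19443954527378082, 0.0697556659579277), 72.64928436279297) [ 0.52068301 -0.02197749] [2.4120261e-01 9.7047478e-01 5.2613169e-01 3.4760803e-04]
```

View pics/w1.png

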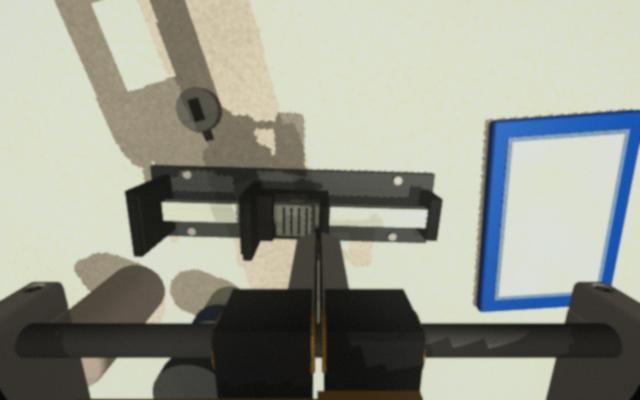

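The wrist view shows the key at about (296,218), between the jaw plate on the left and the thumb stop on the right. Both sources put key_top at about (0.541, 0.0355), with the bar axis at (0.297, 0.955). I go above it and down to 12 mm over the key.

```bash
python3 -m handwheel '[[[0,0,-0.02],[0.25,-0.33,-0.3],1],[[0,0,0],[0.24,-0.33,-0.5],1],[[0,0,0],[0,0,-0.7],1],[[0,0,0],[0,0,-0.7],1],[[0,0,0],[0,0,-0.4],1]]'
python3 -m handwheel '[[[0,0,0],[0,0,0],1],[[0,0,0],[0,0,0],1]]'
python3 - <<'E'
from h import *
import cv2
from scipy.spatial.transform import Rotation as R
o=robot.get_obs();print(o['tool_pos'],o['ee_rot'],o['wrist_force'])
p,d=robot.snapshot('wrist');cv2.imwrite('pics/w2.png',p[:,:,::-1])
p,d=robot.snapshot('scene');cv2.imwrite('pics/s2.png',cv2.resize(p[100:260,250:410,::-1],None,fx=3.5,fy=3.5,interpolation=cv2.INTER_CUBIC))
E
```

```text
time: 2.4
tool_pos: [0.5373, 0.0395, 0.0973]
ee_rot: [-3.141, -0.005, 2.843]
wrist_force: [-0.1, 0.5, 1.0]
width: 0.0005
finger_force: 0.0
time: 2.6
tool_pos: [0.5394, 0.0392, 0.1011]
ee_rot: [3.141, -0.0, 2.843]
wrist_force: [-0.8, -0.0, 1.0]
width: 0.0003
finger_force: 0.0
[0.53935983 0.03922399 0.10105699] [ 3.14119806e+00 -2.01829219e-05  2.84338892e+00] [-0.7839959  -0.03305313  1.02300354]
```

View pics/w2.png

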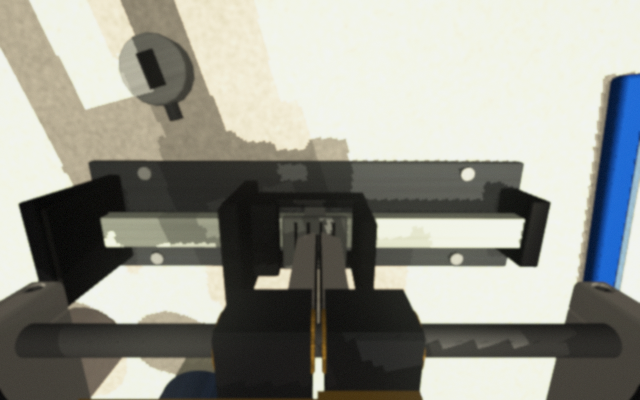

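View pics/s2.png

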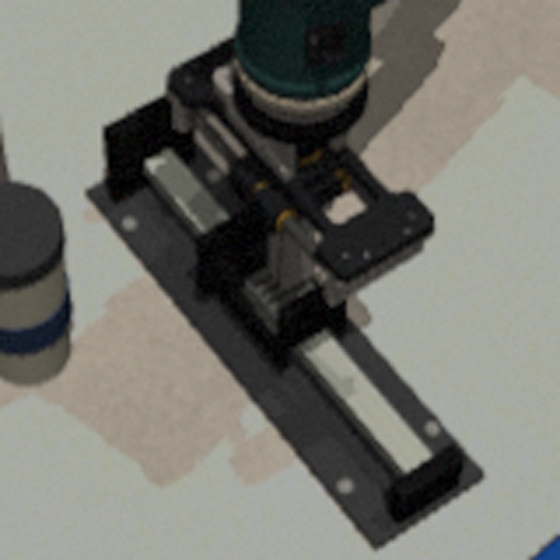

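The fingertips (318,235) are over the key, which spans columns 280–352. Now I press down.

```bash
python3 -m handwheel '[[[0,0,0],[0.03,0,-0.1],1],[[0,0,0],[0,0,-0.1],1],[[0,0,0],[0,0,-0.06],1],[[0,0,0],[0,0,-0.04],1],[[0,0,0],[0,0,0],1]]'
python3 -m handwheel '[[[0,0,0],[0,0,-0.04],1],[[0,0,0],[0,0,-0.04],1],[[0,0,0],[0,0,-0.04],1],[[0,0,0],[0,0,0],1],[[0,0,0],[0,0,0],1]]'
```

```text
time: 3.2
tool_pos: [0.5412, 0.0385, 0.0858]
ee_rot: [3.141, 0.0, 2.842]
wrist_force: [-0.8, 0.8, 2.4]
width: 0.0004
finger_force: 1.2
time: 3.7
tool_pos: [0.5413, 0.0385, 0.08]
ee_rot: [3.141, 0.001, 2.842]
wrist_force: [-1.4, 2.1, 5.1]
width: 0.0005
finger_force: 2.7
```

```bash
python3 -m handwheel '[[[0,0,0],[0,0,-0.03],1],[[0,0,0],[0,0,0],1],[[0,0,0],[0,0,0],1]]'
```

```text
time: 4.0
tool_pos: [0.5413, 0.0385, 0.0786]
ee_rot: [3.141, 0.001, 2.842]
wrist_force: [-0.6, 0.5, 6.1]
width: 0.0003
finger_force: 3.0
```

```bash
python3 -m handwheel '[[[0,0,0],[0.02,0.06,0],1],[[0,0,0],[0.03,0.1,0],1],[[0,0,0],[0.03,0.1,0],1],[[0,0,0],[0.03,0.1,0],1],[[0,0,0],[0.03,0.1,0],1]]'
python3 -m handwheel '[[[0,0,0],[0,0,0],1]]'
```

```text
time: 4.5
tool_pos: [0.548, 0.0601, 0.0785]
ee_rot: [-3.139, 0.001, 2.842]
wrist_force: [-2.5, -2.8, 6.2]
width: 0.0003
finger_force: 3.0
time: 4.6
tool_pos: [0.5483, 0.0609, 0.0786]
ee_rot: [-3.14, 0.001, 2.843]
wrist_force: [-2.5, -0.4, 5.6]
width: 0.0008
finger_force: 3.0
```

```bash
python3 -m handwheel '[[[0,0,0],[0.03,0.1,0],1],[[0,0,0],[0.04,0.13,0],1],[[0,0,0],[0.04,0.13,0],1],[[0,0,0],[0.04,0.13,0],1],[[0,0,0],[0.04,0.13,0],1]]'
python3 -m handwheel '[[[0,0,0],[0.04,0.13,0],1],[[0,0,0],[0.03,0.1,0],1],[[0,0,0],[0,0,0],1]]'
python3 - <<'E'
from h import *
import cv2
p,d=robot.snapshot('wrist');cv2.imwrite('pics/w3.png',p[:,:,::-1])
E
```

```text
time: 5.1
tool_pos: [0.5576, 0.0911, 0.0785]
ee_rot: [-3.139, 0.001, 2.842]
wrist_force: [-0.7, -3.0, 6.4]
width: 0.0004
finger_force: 3.0
time: 5.4
tool_pos: [0.5614, 0.1035, 0.0786]
ee_rot: [-3.14, 0.001, 2.843]
wrist_force: [-0.8, -0.4, 6.8]
width: 0.0004
finger_force: 3.0
```

View pics/w3.png

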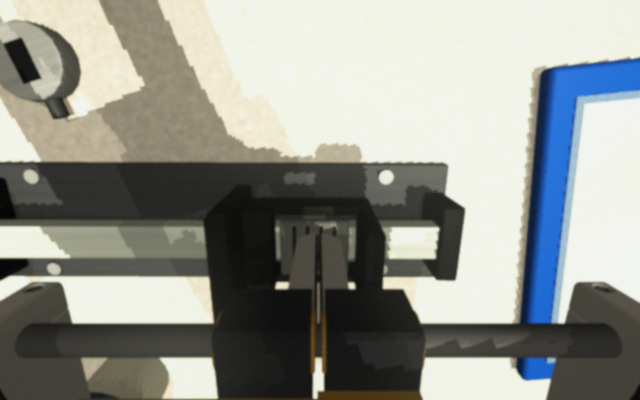

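The jaw rides along with the fingers (key at columns 277–355), leaving about 30 mm of bar before the end foot at (450,240).

```bash
python3 -m handwheel '[[[0,0,0],[0.03,0.1,0],1],[[0,0,0],[0.03,0.1,0],1],[[0,0,0],[0.03,0.1,0],1],[[0,0,0],[0.03,0.1,0],1],[[0,0,0],[0,0,0],1]]'
python3 -m handwheel '[[[0,0,0],[0.015,0.05,0],1],[[0,0,0],[0.015,0.05,0],1],[[0,0,0],[0,0,0],1]]'
python3 -m handwheel '[[[0,0,0],[0.015,0.05,0],1],[[0,0,0],[0.015,0.05,0],1],[[0,0,0],[0,0,0],1]]'
```

```text
time: 5.95
tool_pos: [0.5675, 0.1228, 0.0786]
ee_rot: [-3.139, 0.002, 2.842]
wrist_force: [-1.1, -1.7, 5.8]
width: 0.0006
finger_force: 3.0
time: 6.25
tool_pos: [0.5689, 0.1272, 0.0786]
ee_rot: [-3.138, 0.002, 2.842]
wrist_force: [-1.0, -3.1, 6.5]
width: 0.0007
finger_force: 3.0
time: 6.55
tool_pos: [0.5696, 0.1294, 0.0786]
ee_rot: [-3.132, 0.001, 2.841]
wrist_force: [-4.4, -11.3, 8.6]
width: 0.0005
finger_force: 8.5
```

Run:
```python
from h import *
import cv2
p,d=robot.snapshot('wrist');cv2.imwrite('pics/w4.png',cv2.resize(p[130:330,180:500,::-1],None,fx=2.5,fy=2.5))
print(robot.get_obs()['wrist_force'])
```

```text
[-5.07280145 -9.50065613  7.83476704]
```

View pics/w4.png

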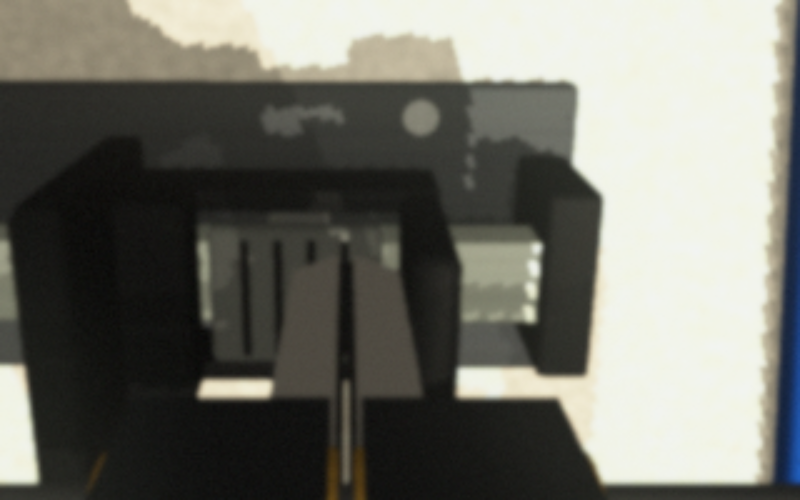

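The fingers now bear on the thumb stop and the jaw is stalling. I nudge it gently once to confirm the rigid stop.

```bash
python3 -m handwheel '[[[0,0,0],[0.015,0.05,0],1],[[0,0,0],[0,0,0],1],[[0,0,0],[0,0,0],1]]'
```

```text
time: 6.9
tool_pos: [0.5696, 0.1295, 0.0786]
ee_rot: [-3.128, 0.0, 2.84]
wrist_force: [-6.2, -16.2, 9.5]
width: 0.0002
finger_force: 12.9
```

It doesn't move, so it is at the rigid stop. I relieve the push and lift straight up.

```bash
python3 -m handwheel '[[[0,0,0],[-0.02,-0.07,0],1],[[0,0,0],[0,0,0.1],1],[[0,0,0],[0,0,0.15],1],[[0,0,0],[-0.02,-0.05,0.3],1],[[0,0,0],[0,0,0.5],1]]'
python3 -m handwheel '[[[0,0,0],[0,0,0.8],1],[[0,0,0],[0,0,0.8],1],[[0,0,0],[0,0,0],1],[[0,0,0],[0,0,0],1]]'
python3 - <<'E'
from h import *
import cv2
from scipy.spatial.transform import Rotation as R
o=robot.get_obs();T=np.eye(4);T[:3,:3]=R.from_euler('xyz',o['ee_rot']).as_matrix();T[:3,3]=o['tool_pos']
p,d=robot.snapshot('wrist');cv2.imwrite('pics/w5.png',p[:,:,::-1])
c=robot.calibration('wrist');P=cloud(d,c['mtx'],T@c['hand_eye'])
k=np.array([.541,.0355]);a=np.array([.297,.955]);s=(P[:,:2]-k)@a;t=(P[:,:2]-k)@[a[1],-a[0]]
for lo,hi in ((.04,.047),(.053,.058),(.058,.066),(.086,.095)):
    w=(P[:,2]>lo)&(P[:,2]<hi)&(abs(t)<.018)&(s>-.0)&(s<.2);print(lo,np.histogram(s[w],np.arange(0,.2,.005))[0].tolist(), np.median(P[w,2]) if w.any() else 0)
for q in('tablet','tally','jaw'):print(q,robot.boxes_of(q,'wrist')[:1])
E
```

```text
time: 7.4
tool_pos: [0.5672, 0.1299, 0.1285]
ee_rot: [-3.14, -0.005, 2.842]
wrist_force: [0.8, 0.4, 0.1]
width: 0.0008
finger_force: 0.0
time: 7.8
tool_pos: [0.5694, 0.1307, 0.212]
ee_rot: [3.14, 0.003, 2.843]
wrist_force: [0.1, 1.1, -0.1]
width: 0.0003
finger_force: 0.0
0.04 [100, 103, 101, 102, 23, 0, 0, 0, 0, 0, 0, 0, 36, 0, 0, 2, 8, 8, 4, 0, 0, 84, 0, 0, 22, 100, 103, 93, 98, 124, 81, 90, 2, 0, 0, 0, 0, 0, 0] 0.043178421596067385
0.053 [0, 0, 0, 0, 0, 0, 0, 0, 4, 13, 19, 14, 42, 3, 5, 0, 3, 2, 3, 3, 5, 4, 0, 0, 0, 0, 0, 0, 0, 0, 0, 0, 0, 0, 0, 0, 0, 0, 0] 0.05761448356865867
0.058 [0, 0, 0, 0, 0, 0, 0, 0, 76, 167, 157, 165, 46, 172, 172, 178, 172, 170, 171, 169, 168, 38, 4, 0, 0, 0, 0, 0, 0, 0, 0, 0, 0, 0, 0, 0, 0, 0, 0] 0.059676299134239
0.086 [0, 0, 0, 0, 0, 0, 24, 209, 195, 0, 0, 0, 0, 0, 0, 0, 0, 0, 0, 0, 0, 1, 234, 209, 2, 0, 0, 0, 0, 0, 0, 0, 0, 0, 0, 0, 0, 0, 0] 0.08949810325439861
tablet [{'bbox': [429.0, 65.1, 598.9, 294.0], 'p': 0.78}]
tally [{'bbox': [86.9, 55.6, 141.3, 114.1], 'p': 0.8}]
jaw [{'bbox': [241.4, 155.8, 342.6, 240.7], 'p': 0.56}]
```

View pics/w5.png

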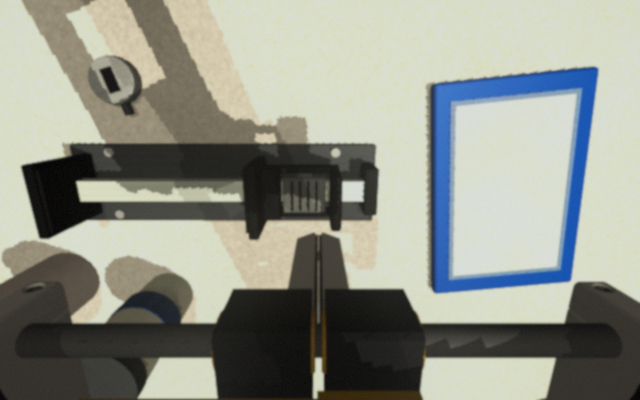

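The jaw now sits at the end of its travel. The jaw opening works out to about 180 mm, which suits the 170 mm tablet. The key is back up at about 60 mm, and the tablet, tally, bottle and tumbler look undisturbed.

```bash
python3 -c "
from bench import robot
print(robot.close_job())"
```

```text
the job is handed in; nothing more can be done
None
```

I held the key down and pushed the jaw back to what felt like its rigid stop, then let the key spring up. The job is handed in but returned no verdict; in my last picture the tablet, bottle, tumbler and tally counter looked undisturbed.

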